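# Sweep the lock cylinders into the pinning tray

## Robot

A 7-joint arm with a two-finger parallel gripper is mounted at the origin on a cart in front of the work surface, level with it; the furniture and walls round the work are solid. World frame = base frame: x ahead of the robot, y to its left, z up, the work surface at z = 0. Lengths are in m, angles in rad, forces in N, time in s.
With the tool pointing down it reaches from about 0.35 to 0.9 m from the base axis. Payload 19.9 kg.
Tool frame: the origin (TCP) lies on the centre line of the jaws, within the pads' length; the fingertips stand 14 mm ahead of it and the grasp point (between the pads) lies 5 mm behind it; z points along the fingers, y is the line along which they close (so a half turn about z gives the same grasp; the last joint's range is limited). The gripper opens to 85 mm and grips with 20 to 120 N. Pads are 22 mm wide; open, the fingers measure 114 mm over their backs; the gripper's body (76 mm by 85 mm) begins 54 mm behind the grasp point. The pads swing forward as they close: fully open they stand 13 mm farther back than shut.
Start: joints at [-1.208, 0.417, -0.01, 1.614, 0.005, 1.111, -0.053], TCP at [0.246, 0.574, 0.245] pointing down, gripper open.
Joint ranges: [-2.81, 2.81], [-0.39, 2.02], [-1.27, 1.25], [0.06, 2.57], [-1.19, 4.33], [0.19, 2], [-2.82, 2.82]. Speed limits (rad/s): [1.89, 1.89, 2.39, 2.39, 3.01, 3.01, 3.01].

## Interface

Orientations are given as a unit quaternion [x, y, z, w].
In Python, from bench import arm, capture, get_calibration, models gives the robot as it stands.
- The arm moves only by the shell command python3 -m handwheel 'ROWS' [FORCE]. ROWS is JSON, a list of rows, each an object of numbers: "tx", "ty", "tz": the shift along the tool's x, y, z in cm; "ax", "ay", "az": the turn, a rotation vector about the tool's x, y, z in rad; "gripper": the finger opening in cm, from 0 to 8.54. In form: [{"tx": .., "ty": .., "tz": .., "ax": .., "ay": .., "az": .., "gripper": ..}, ...]. A call has 1 to 5 rows; each row shifts and turns the commanded pose from where the row before left it, along the tool's axes as they then stand; what a row does not reach is not made up. A row lasts 1/12 s, in which the tool goes at most 41.7 mm and 7.16 degrees, less where a joint would pass 70% of its speed; a pose out of reach is approached as far as the arm can. A call is refused whole if a number of a shift passes 4.17 or a number of a turn 0.125, either way. A call with a gripper value outside its range is refused whole. The fingers move at their own pace and stop on an object; FORCE is the grip in N (left out, the last holds). Time passes only in rows, so rows that do not move let the fingers close. It gives the time, the measured TCP pose, the force, the opening and the grip force at its end, in the units of the state.
- arm.sense(): the state, without advancing time (a new reading comes with each control period).
- capture(name): name is "side" or "top"; returns (picture, depth): 400x640x3 uint8, red, green, blue; 400x640 float32, m along the optical axis (not along the pixel's ray), 0 where there is no reading.
- get_calibration(name): a dict with "camera_matrix" (3x3 intrinsics, pixels), "k1" (the pictures are not rectified: a ray, as slopes to the right and down, at radius r is drawn at 1 + k1 r^2 times it, then the intrinsics apply), "rvec" (rotation vector, rad) and "tvec" (3), from world to camera coordinates, as OpenCV has them. Camera axes: x right, y down, z forward; pixel columns grow to the right and rows downward; lengths in m; the calibration is good to about 2 mm. A picture is of the moment at which its call begins. get_calibration takes no time and is no camera call.
- arm.job_done(): hands the job in; it is judged then, once.
Trained networks look in the newest picture that a camera, given by its name, has taken for a name from the list of things; names that differ only in an ending like _2 or _b are one class to them, and where a whole thing is asked for, a point or a joint stands for the part that bears it (a point fixed in the world has none). Each returns a list of dicts, best first, with "conf" (0 to 1); they miss things now and then, are a little off and sometimes report something else, mostly with a low value. They report only what shows in the picture. A call takes as long as a camera call. They do not tell look-alikes from the thing itself.
- models.recognise(camera, query): "rect" ([left, top, width, height] in pixels, round what is visible of it).
- models.landmark_of(camera, query): "pixel" ([column, row] in pixels: a listed point, or the origin of a listed thing).
The state is a dict: "t": time; "joints": joint angles; "joint_velocities": joint speeds; "tau": joint torques, N m; "tcp_pos": TCP position; "ee_rot": TCP orientation; "ft_force": force on the tool from outside, world axes, zero at the start; "ft_torque": the same for the moment, N m; "gripper_width": opening from 0.0 (shut) to 1.0 (fully open); "gripper_force": force on a finger pad.
Only numpy, scipy, OpenCV 4.12 (cv2) and the standard library are available. Lean on these libraries where they do the work, as an engineer would, in place of code of your own. Each camera call takes 0.05 s, during which the arm holds its last target. There are 200 camera calls.

## Task

Sweep the two loose lock cylinders (one nickel, one brass) across the bench with the fingertips, through the open front of the green tray, until each lies completely inside it. Only push them gently along the bench: do not grip one, pick it up or tip it over, and leave the tape, padlock and tin that lie around them where they are.

Things in the scene. Friction and masses are not known exactly. Their poses are not given: they have to be found in the camera images.
- tray: Low green three-sided tray fixed to the bench, mouth towards the robot. Origin on the bench, mid-mouth; +x points into the tray, y along the mouth. Inside 200 mm wide (y -100 to 100) and 72 mm deep (x 0 to 72); walls 4 mm thick, rim 25 mm high, 6 mm thick. No bottom: the cylinders slide on the bench. Key machine to its right (world y under 0.25 m), drawers behind (x over 0.58 m).
- cyl_nickel: Nickel lock cylinder (silver-grey), loose, 17 mm wide (its x), 64 mm long (its y), 29 mm high; flat sides up to 25 mm, with a 12 mm gap in the middle of the length (a web 10 mm wide, 8 mm high joins the halves). Stands on its long narrow underside, about 0.2 kg. Origin at the centre of its underside, z up.
- cyl_nickel_end_a (a point): Centre of the +y end face of the nickel lock cylinder (silver-grey), 12 mm above the bench.
- cyl_nickel_end_b (a point): Centre of the -y end face of the nickel lock cylinder (silver-grey), 12 mm above the bench.
- cyl_brass: Brass lock cylinder (yellow), loose, 17 mm wide (its x), 72 mm long (its y), 29 mm high; flat sides up to 25 mm, with a 12 mm gap in the middle of the length (a web 10 mm wide, 8 mm high joins the halves). Stands on its long narrow underside, about 0.2 kg. Origin at the centre of its underside, z up.
- cyl_brass_end_a (a point): Centre of the +y end face of the brass lock cylinder (yellow), 12 mm above the bench.
- cyl_brass_end_b (a point): Centre of the -y end face of the brass lock cylinder (yellow), 12 mm above the bench.
- tape: Roll of green tape lying flat, 64 mm across, 20 mm high. Loose bystander, to be left where it is. Origin at the centre of its underside.
- lock: Brass padlock lying flat, 73 x 44 x 16 mm. Loose bystander, to be left where it is. Origin at the centre of its underside.
- tin: Small silver tin box, 57 (x) x 77 (y) x 20 mm. Loose bystander, to be left where it is. Origin at the centre of its underside.
Things that resemble listed ones, but are neither listed nor needed, are in the scene too. What is shaped like the cyl_brass but orange is not meant.

How it is judged:
By the outcome, as a careful person would: the job done as asked, in the order asked, and still so for the second after the job is handed in, with the robot touching nothing.
It also fails if it takes over 48 s, if anything falls off the work surface, if the arm or the gripper's body presses on something with over 40 N, if the wrist force passes 120 N, or if a joint passes its speed limit or range.

## Working session

There is one attempt and no reset: what is moved stays moved. The work goes in short steps, Python scripts to look and compute and a shell command to move; the robot and the scene stay as the last step left them, time stands still between calls to the robot, and variables do not carry over. Pictures are saved under pics/ and viewed, at most 10 in all, crops included, and the job is handed in when it is done.

```bash
mkdir -p pics
cat > h.py <<'E'
import numpy as np, cv2
from bench import arm, capture, get_calibration, models
def shot(cam,fn=None):
    p,d=capture(cam)
    if fn: cv2.imwrite('pics/'+fn,p[:,:,::-1])
    return p,d
def cal(c):
    k=get_calibration(c); R=cv2.Rodrigues(np.array(k['rvec'],float))[0]
    return np.array(k['camera_matrix']),k['k1'],R,np.array(k['tvec'],float).ravel()
def world(c,px,z=None,depth=None):
    K,k1,R,t=cal(c)
    n=cv2.undistortPoints(np.array(px,float).reshape(-1,1,2),K,np.array([k1,0,0,0.])).reshape(-1,2)
    r=np.c_[n,np.ones(len(n))]
    C=-R.T@t; v=r@R
    s=(z-C[2])/v[:,2] if depth is None else np.array(depth)
    return C+v*s[:,None]
def pix(c,P):
    K,k1,R,t=cal(c)
    return cv2.projectPoints(np.array(P,float).reshape(-1,3),cv2.Rodrigues(R)[0],t,K,np.array([k1,0,0,0.]))[0].reshape(-1,2)
E
python3 - <<'E'
from h import *
np.set_printoptions(precision=4,suppress=True)
for c in('top','side'):
    shot(c,c+'0.png'); K,k1,R,t=cal(c); print(c,-R.T@t,R[2],K[0,0])
    for q in('tray','cyl_nickel','cyl_brass','cyl_nickel_end_a','cyl_brass_end_a','tape','lock','tin'):
        for r in models.landmark_of(c,q)[:3]:
            print(q,r['conf'],r['pixel'],world(c,[r['pixel']],.012 if 'end' in q else 0)[0])
s=arm.sense();print(s['t'],s['tcp_pos'],s['ee_rot'],s['gripper_width'])
E
```

```text
top [0.3121 0.492  0.8778] [ 0.0637  0.0213 -0.9977] 442.7616501275165
tray 0.33 [294.8, 178.4] [0.3909 0.5331 0.    ]
cyl_nickel 0.73 [350.4, 171.3] [0.4022 0.4222 0.    ]
cyl_brass 0.75 [342.5, 228.2] [0.2899 0.4412 0.    ]
cyl_brass 0.75 [195.1, 153.5] [0.4464 0.7329 0.    ]
cyl_brass 0.6 [384.5, 154.0] [0.435  0.3534 0.    ]
cyl_nickel_end_a 0.67 [361.3, 175.8] [0.3916 0.4021 0.012 ]
cyl_nickel_end_a 0.49 [333.3, 171.6] [0.4012 0.4567 0.012 ]
cyl_nickel_end_a 0.48 [396.8, 247.2] [0.2509 0.3378 0.012 ]
cyl_brass_end_a 0.89 [324.9, 227.9] [0.2915 0.4761 0.012 ]
cyl_brass_end_a 0.81 [369.0, 161.8] [0.4187 0.3862 0.012 ]
cyl_brass_end_a 0.79 [207.6, 168.5] [0.4139 0.7048 0.012 ]
tape 0.92 [253.9, 140.2] [0.47   0.6136 0.    ]
lock 0.8 [294.0, 179.7] [0.3883 0.5348 0.    ]
lock 0.52 [347.5, 172.6] [0.3997 0.4281 0.    ]
tin 0.64 [397.6, 247.2] [0.2501 0.3341 0.    ]
side [0.2752 1.2268 0.6886] [ 0.1055 -0.7396 -0.6647] 491.42505445703205
cyl_nickel 0.46 [306.6, 189.8] [0.3934 0.43   0.    ]
cyl_brass 0.81 [357.2, 197.5] [ 0.2836  0.4384 -0.    ]
cyl_brass 0.58 [254.7, 294.7] [0.4405 0.72   0.    ]
cyl_brass 0.53 [297.4, 164.6] [0.4275 0.3453 0.    ]
cyl_nickel_end_a 0.77 [309.5, 179.1] [0.3904 0.4075 0.012 ]
cyl_nickel_end_a 0.54 [305.7, 192.7] [0.3918 0.4534 0.012 ]
cyl_brass_end_a 0.8 [274.2, 283.7] [0.4095 0.7006 0.012 ]
cyl_brass_end_a 0.77 [293.9, 152.0] [0.4407 0.3147 0.012 ]
cyl_brass_end_a 0.61 [358.6, 182.5] [0.284  0.4027 0.012 ]
tape 0.85 [252.9, 242.8] [0.4718 0.6003 0.    ]
tape 0.7 [372.7, 173.0] [0.2552 0.3498 0.    ]
tape 0.54 [302.9, 222.6] [0.3856 0.531  0.    ]
lock 0.9 [305.1, 222.6] [0.3813 0.5303 0.    ]
tin 0.84 [371.0, 169.7] [0.2596 0.3383 0.    ]
0.9 [0.2461 0.5745 0.2453] [ 0.201   0.9796 -0.      0.    ] 0.9992030185853507
```

View pics/top0.png

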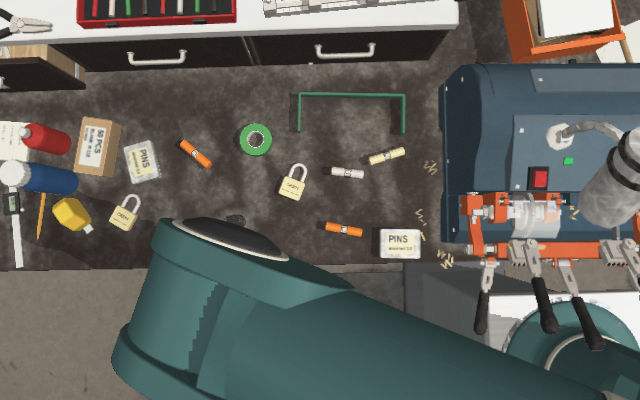

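View pics/side0.png

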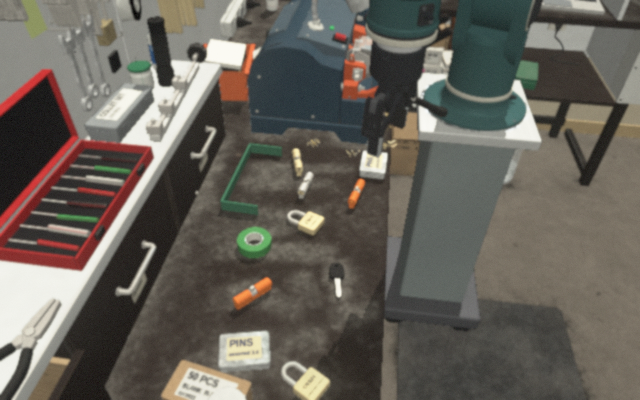

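The top view shows the nickel cylinder at (348,172), brass at (387,155), the tray between columns 299 and 404 (mouth at row ~131), the padlock at (292,183), the tape at (255,139) and the tin at (400,243). The orange look-alikes are at (343,229) and (195,153). Next I measure these with depth.

```bash
cat >> h.py <<'E'
def cloud():
    p,d=capture('top'); v,u=np.mgrid[0:400,0:640]
    W=world('top',np.c_[u.ravel(),v.ravel()],depth=d.ravel()).reshape(400,640,3); W[d==0]=np.nan
    return p,W
def blobs(p,W,x0=.22,x1=.57,y0=.26,y1=.68):
    m=(W[...,2]>.009)&(W[...,2]<.045)&(W[...,0]>x0)&(W[...,0]<x1)&(W[...,1]>y0)&(W[...,1]<y1)
    n,L,st,_=cv2.connectedComponentsWithStats(m.astype(np.uint8),connectivity=8)
    for i in range(1,n):
        if st[i,4]<40: continue
        q=W[L==i]; (c,s,a)=cv2.minAreaRect((q[:,:2]*1000).astype(np.float32))
        b=cv2.boxPoints((c,s,a)); e=b[1]-b[0]; f=b[2]-b[1]
        l=e if np.hypot(*e)>np.hypot(*f) else f
        print(st[i,:4],'c',np.round(c,1),'size',np.round(sorted(s),1),'long-axis deg from +y',round((np.degrees(np.arctan2(-l[0],l[1]))+90)%180-90,1),'zmax',round(np.percentile(q[:,2],95)*1000,1),'rgb',p[L==i].mean(0).astype(int),'lo',np.round(q.min(0)*1000),'hi',np.round(q.max(0)*1000))
E
python3 - <<'E'
from h import *
p,W=cloud(); blobs(p,W)
E
```

```text
[297  92 109  42] c [516.7 418.9] size [ 79.3 210.3] long-axis deg from +y -2.8 zmax 26.2 rgb [ 71 110  87] lo [472. 312.   9.] hi [559. 526.  28.]
[240 123  33  33] c [469.2 608.1] size [62.6 63.8] long-axis deg from +y -46.7 zmax 21.0 rgb [105 169 105] lo [437. 576.   9.] hi [502. 639.  24.]
[368 146  37  19] c [429.6 352.8] size [16.5 70.7] long-axis deg from +y 16.5 zmax 26.5 rgb [210 198 157] lo [413. 318.  12.] hi [448. 388.  30.]
[279 163  28  38] c [386.5 532.9] size [43.8 71.4] long-axis deg from +y 67.6 zmax 17.6 rgb [226 214 175] lo [347. 510.   9.] hi [420. 564.  19.]
[331 166  33  13] c [399.  430.3] size [16.7 63. ] long-axis deg from +y -9.1 zmax 26.3 rgb [197 191 181] lo [387. 399.  14.] hi [411. 462.  29.]
[228 215  12   8] c [313.5 654.6] size [13.5 20.9] long-axis deg from +y 9.8 zmax 11.8 rgb [61 58 56] lo [307. 644.   9.] hi [321. 666.  13.]
[325 222  38  15] c [289.3 440.3] size [16.7 70.7] long-axis deg from +y -12.7 zmax 26.5 rgb [213 133  71] lo [275. 405.  13.] hi [303. 476.  30.]
[380 229  45  30] c [258.1 327.6] size [56. 87.] long-axis deg from +y -1.5 zmax 21.8 rgb [216 212 196] lo [230. 284.   9.] hi [287. 372.  24.]
```

```bash
cat >> h.py <<'E'
def go(target,theta):
    s=arm.sense(); P=np.array(s['tcp_pos'])*1000; x,y,z,w=s['ee_rot']
    from scipy.spatial.transform import Rotation as Ro
    R=Ro.from_quat(s['ee_rot']).as_matrix(); th=np.degrees(np.arctan2(-R[0,1],R[1,1]))
    T=np.radians(theta); A=np.array([[-np.cos(T),-np.sin(T),0],[-np.sin(T),np.cos(T),0],[0,0,-1]])
    print('t',round(s['t'],2),'tcp',P.round(1),'theta',th.round(1),'tilt',R[:2,2].round(3),'F',np.round(s['ft_force'],1),'open',round(s['gripper_width'],2),'az',round(-np.radians(theta-th),3),'move after turn, cm',((A@(np.array(target)-P))/10).round(2))
E
python3 -m handwheel '[{"az":-0.125,"gripper":2.8},{"az":-0.125,"gripper":2.8},{"az":-0.125,"gripper":2.8},{"az":-0.125,"gripper":2.8},{"az":-0.125,"gripper":2.8}]'
python3 -m handwheel '[{"az":-0.068},{"tx":-2,"ty":-3.5},{"tx":-2,"ty":-3.5},{"tx":-2,"ty":-3.5},{"tx":-2,"ty":-3.5}]'
python3 - <<'E'
from h import *
go([401.3,344.4,50],16.5)
E
```

```text
t 0.95 tcp [246.1 574.5 245.3] theta -23.2 tilt [-0. -0.] F [0.2 0.1 0.4] open 1.0 az -0.693 move after turn, cm [ -8.35 -26.47  19.53]invalid input at $[0]: expected keys tx, ty, tz, ax, ay, az, gripper
invalid input at $[0]: expected keys tx, ty, tz, ax, ay, az, gripper
```

All seven keys are required in every row.

```bash
python3 -m handwheel '[{"tx":0,"ty":0,"tz":0,"ax":0,"ay":0,"az":-0.125,"gripper":2.8},{"tx":0,"ty":0,"tz":0,"ax":0,"ay":0,"az":-0.125,"gripper":2.8},{"tx":0,"ty":0,"tz":0,"ax":0,"ay":0,"az":-0.125,"gripper":2.8},{"tx":0,"ty":0,"tz":0,"ax":0,"ay":0,"az":-0.125,"gripper":2.8},{"tx":0,"ty":0,"tz":0,"ax":0,"ay":0,"az":-0.125,"gripper":2.8}]'
python3 -m handwheel '[{"tx":0,"ty":0,"tz":0,"ax":0,"ay":0,"az":-0.068,"gripper":2.8},{"tx":-1,"ty":-3.5,"tz":0,"ax":0,"ay":0,"az":0,"gripper":2.8},{"tx":-1,"ty":-3.5,"tz":0,"ax":0,"ay":0,"az":0,"gripper":2.8},{"tx":-1,"ty":-3.5,"tz":0,"ax":0,"ay":0,"az":0,"gripper":2.8},{"tx":-1,"ty":-3.5,"tz":0,"ax":0,"ay":0,"az":0,"gripper":2.8}]'
python3 - <<'E'
from h import *
go([401.3,344.4,50],16.5)
E
```

```text
t: 1.37
tcp_pos: [0.2461, 0.5745, 0.2453]
ee_rot: [-0.113, 0.994, -0.0, 0.0]
ft_force: [0.0, 0.1, 0.0]
gripper_width: 0.334
gripper_force: 0.0
t: 1.78
tcp_pos: [0.3249, 0.4501, 0.2452]
ee_rot: [-0.144, 0.99, -0.0, 0.0]
ft_force: [1.3, -0.0, -0.2]
gripper_width: 0.328
gripper_force: 0.0
t 1.78 tcp [324.9 450.1 245.2] theta 16.5 tilt [ 0. -0.] F [ 1.3 -0.  -0.2] open 0.33 az 0.0 move after turn, cm [ -4.32 -12.3   19.52]
```

```bash
python3 -m handwheel '[{"tx":-1,"ty":-3.1,"tz":2,"ax":0,"ay":0,"az":0,"gripper":2.8},{"tx":-1,"ty":-3.1,"tz":2,"ax":0,"ay":0,"az":0,"gripper":2.8},{"tx":-1,"ty":-3.1,"tz":2,"ax":0,"ay":0,"az":0,"gripper":2.8},{"tx":-1.3,"ty":-3,"tz":2,"ax":0,"ay":0,"az":0,"gripper":2.8},{"tx":0,"ty":0,"tz":3,"ax":0,"ay":0,"az":0,"gripper":2.8}]'
python3 -m handwheel '[{"tx":0,"ty":0,"tz":3.5,"ax":0,"ay":0,"az":0,"gripper":2.8},{"tx":0,"ty":0,"tz":3.5,"ax":0,"ay":0,"az":0,"gripper":2.8},{"tx":0,"ty":0,"tz":1,"ax":0,"ay":0,"az":0,"gripper":2.8},{"tx":0,"ty":0,"tz":0,"ax":0,"ay":0,"az":0,"gripper":2.8}]'
python3 - <<'E'
from h import *
go([401.3,344.4,18],16.5)
for c in ('top','side'): shot(c,c+'1.png')
a=cv2.imread('pics/top1.png')[60:260,240:500];b=cv2.imread('pics/side1.png')[90:290,190:450]
cv2.imwrite('pics/m1.png',cv2.resize(np.hstack([a,b]),(800,308)))
E
```

```text
t: 2.2
tcp_pos: [0.4052, 0.3412, 0.136]
ee_rot: [-0.14, 0.99, -0.0, 0.002]
ft_force: [2.4, -0.5, -0.2]
gripper_width: 0.328
gripper_force: 0.0
t: 2.53
tcp_pos: [0.3994, 0.345, 0.0534]
ee_rot: [-0.144, 0.99, -0.001, -0.002]
ft_force: [0.1, -0.3, 0.7]
gripper_width: 0.333
gripper_force: 0.0
t 2.53 tcp [399.4 345.   53.4] theta 16.5 tilt [-0.003 -0.003] F [ 0.1 -0.3  0.7] open 0.33 az 0.0 move after turn, cm [-0.16 -0.11  3.54]
```

View pics/m1.png

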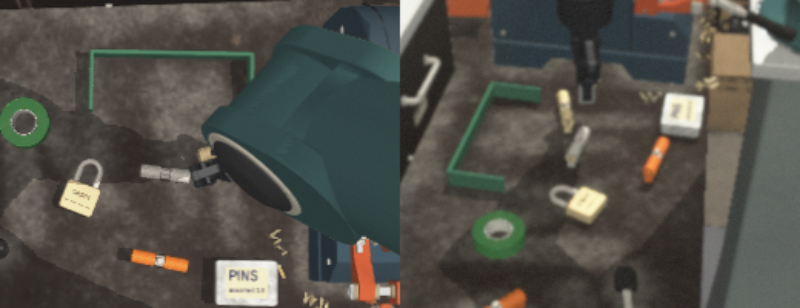

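The fingers stand behind the brass cylinder, clear of the nickel one. I'll descend and start pushing.

```bash
python3 -m handwheel '[{"tx":0,"ty":0,"tz":1.8,"ax":0,"ay":0,"az":0,"gripper":2.8},{"tx":0,"ty":0,"tz":1.3,"ax":0,"ay":0,"az":0,"gripper":2.8},{"tx":0,"ty":0,"tz":0.5,"ax":0,"ay":0,"az":0,"gripper":2.8},{"tx":-0.4,"ty":0,"tz":0,"ax":0,"ay":0,"az":0,"gripper":2.8},{"tx":-0.4,"ty":0,"tz":0,"ax":0,"ay":0,"az":0,"gripper":2.8}]'
python3 -m handwheel '[{"tx":-0.4,"ty":0,"tz":0,"ax":0,"ay":0,"az":0,"gripper":2.8},{"tx":-0.4,"ty":0,"tz":0,"ax":0,"ay":0,"az":0,"gripper":2.8},{"tx":-0.4,"ty":0,"tz":0,"ax":0,"ay":0,"az":0,"gripper":2.8},{"tx":-0.5,"ty":0,"tz":0,"ax":0,"ay":0,"az":0,"gripper":2.8},{"tx":-0.5,"ty":0,"tz":0,"ax":0,"ay":0,"az":0,"gripper":2.8}]'
python3 - <<'E'
from h import *
go([401.3+75*.959,344.4+75*.284,17],16.5)
p,W=cloud(); blobs(p,W)
E
```

```text
t: 3.05
tcp_pos: [0.409, 0.3489, 0.0207]
ee_rot: [-0.144, 0.99, 0.0, 0.001]
ft_force: [-0.0, -1.1, -0.0]
gripper_width: 0.333
gripper_force: 0.2
t: 3.47
tcp_pos: [0.4298, 0.3546, 0.0195]
ee_rot: [-0.144, 0.99, 0.0, 0.0]
ft_force: [-1.1, 0.0, 1.4]
gripper_width: 0.33
gripper_force: 0.9
t 3.47 tcp [429.8 354.6  19.5] theta 16.5 tilt [0. 0.] F [-1.1  0.   1.4] open 0.33 az 0.0 move after turn, cm [-4.48 -0.17  0.25]
[297  92  96  41] c [548.9 442.9] size [ 71.9 198.5] long-axis deg from +y 19.9 zmax 26.4 rgb [ 69 108  85] lo [482. 338.   9.] hi [559. 526.  28.]
[240 123  33  33] c [469.3 608.1] size [62.7 63.7] long-axis deg from +y -46.3 zmax 20.8 rgb [ 75 118  75] lo [437. 576.   9.] hi [501. 639.  24.]
[279 163  28  38] c [386.6 532.6] size [43.6 71.8] long-axis deg from +y 67.2 zmax 17.6 rgb [222 211 172] lo [347. 510.   9.] hi [420. 564.  19.]
[331 166  33  13] c [398.8 430.2] size [16.8 63. ] long-axis deg from +y -9.4 zmax 27.0 rgb [197 190 181] lo [387. 399.  16.] hi [412. 462.  30.]
[228 215  15  14] c [307.6 653.2] size [26.2 26.9] long-axis deg from +y 13.8 zmax 11.4 rgb [45 43 43] lo [295. 638.   9.] hi [321. 666.  13.]
[325 222  38  15] c [289.3 440.3] size [16.7 70.7] long-axis deg from +y -12.6 zmax 26.7 rgb [213 133  71] lo [274. 405.  12.] hi [303. 476.  31.]
[380 229  43  30] c [258.2 329.7] size [55.9 83.4] long-axis deg from +y -1.6 zmax 21.8 rgb [216 212 197] lo [229. 287.  10.] hi [287. 372.  23.]
```

Run:
```python
from h import *
shot('side','side2.png')
b=cv2.imread('pics/side2.png')[110:260,200:400]
cv2.imwrite('pics/m2.png',cv2.resize(b,(800,600),interpolation=cv2.INTER_CUBIC))
```

```text
(no output)
```

View pics/m2.png

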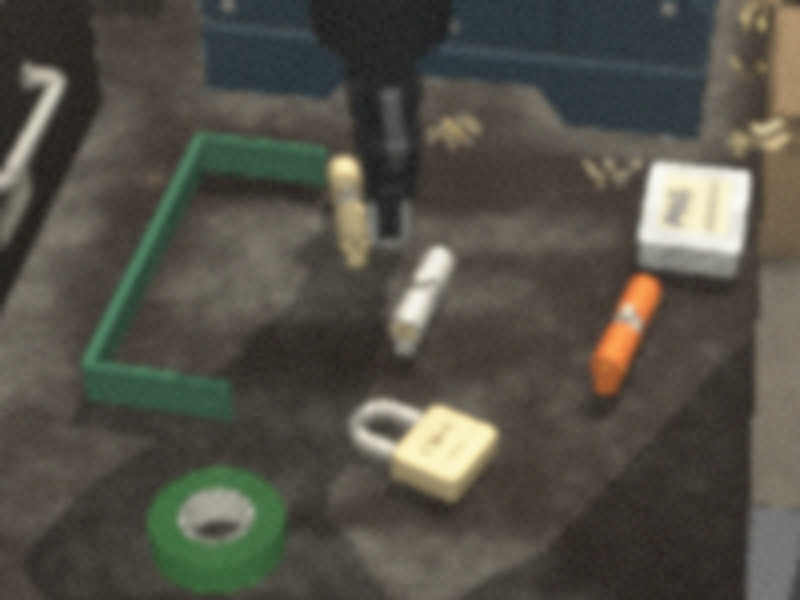

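The side view shows the brass cylinder upright at (347,210), held across by the fingers. Its right end is close to the tip of the tray's right wall at (325,165). I'll measure that clearance before going on.

```bash
cat >> h.py <<'E'
def sidecyl(kind='brass'):
    p,d=capture('side'); v,u=np.mgrid[0:400,0:640]
    W=world('side',np.c_[u.ravel(),v.ravel()],depth=d.ravel()).reshape(400,640,3)
    h=cv2.cvtColor(p,cv2.COLOR_RGB2HSV).astype(int)
    m=(d>0)&(W[...,2]>.006)&(W[...,2]<.036)&(W[...,0]>.38)&(W[...,0]<.56)&(W[...,1]>.3)&(W[...,1]<.5)
    g=m&(h[...,0]>50)&(h[...,0]<95)&(h[...,1]>60)
    c=m&(h[...,2]>110)&((h[...,1]>45) if kind=='brass' else (h[...,1]<45))&~g
    n,L,st,_=cv2.connectedComponentsWithStats(c.astype(np.uint8)); i=1+st[1:,4].argmax()
    q=W[L==i]; r=cv2.minAreaRect((q[:,:2]*1000).astype(np.float32)); print(kind,st[i],r,'z',q[:,2].min(),q[:,2].max())
    b=cv2.boxPoints(r)-[477.1,420.8]; print('corners in tray u,v\n',np.c_[b@[.9988,-.0488],b@[.0488,.9988]].round(1))
    w=W[g]*1000-[477.1,420.8,0]; r=w[w[:,1]<-70]; uv=np.c_[r[:,:2]@[.9988,-.0488],r[:,:2]@[.0488,.9988]]
    print('right wall u,v percentiles',np.percentile(uv,[2,50,98],axis=0).round(1).tolist())
E
python3 - <<'E'
from h import *
sidecyl()
E
```

```text
brass [282 149  11  26 168] ((447.9431457519531, 359.30950927734375), (19.043249130249023, 73.67361450195312), 15.935551643371582) z 0.00734414036804254 0.03111554020016638
corners in tray u,v
 [[ -47.   -31. ]
 [ -23.3 -100.8]
 [  -5.3  -94.7]
 [ -28.9  -24.9]]
right wall u,v percentiles [[0.6, -105.0], [42.4, -101.0], [74.6, -70.6]]
```

```bash
python3 -m handwheel '[{"tx":-0.6,"ty":0.15,"tz":0.1,"ax":0,"ay":0,"az":0,"gripper":2.8},{"tx":-0.6,"ty":0.15,"tz":0.1,"ax":0,"ay":0,"az":0,"gripper":2.8},{"tx":-0.6,"ty":0.15,"tz":0,"ax":0,"ay":0,"az":0,"gripper":2.8},{"tx":-0.6,"ty":0.15,"tz":0,"ax":0,"ay":0,"az":0,"gripper":2.8},{"tx":-0.6,"ty":0.15,"tz":0,"ax":0,"ay":0,"az":0,"gripper":2.8}]'
python3 - <<'E'
from h import *
go([401.3+75*.959,344.4+75*.284,17],16.5)
sidecyl()
E
```

```text
t: 4.03
tcp_pos: [0.4565, 0.3705, 0.0172]
ee_rot: [-0.144, 0.99, -0.0, 0.0]
ft_force: [-0.2, -0.2, -0.0]
gripper_width: 0.325
gripper_force: 0.4
t 4.03 tcp [456.5 370.5  17.2] theta 16.5 tilt [ 0. -0.] F [-0.2 -0.2 -0. ] open 0.32 az 0.0 move after turn, cm [-1.47 -0.94  0.02]
brass [270 151  10  27 181] ((477.4544677734375, 362.72235107421875), (16.85837745666504, 95.7223892211914), 16.643770217895508) z 0.006827709099681778 0.03460363635002206
corners in tray u,v
 [[ -20.7  -15.7]
 [  11.2 -105.9]
 [  27.1 -100.3]
 [  -4.8  -10.1]]
right wall u,v percentiles [[16.2, -104.9], [54.2, -100.8], [75.2, -70.0]]
```

```bash
python3 -m handwheel '[{"tx":-0.6,"ty":0,"tz":0,"ax":0,"ay":0,"az":0.05,"gripper":2.8},{"tx":-0.6,"ty":0,"tz":0,"ax":0,"ay":0,"az":0.05,"gripper":2.8},{"tx":-0.6,"ty":0,"tz":0,"ax":0,"ay":0,"az":0.05,"gripper":2.8},{"tx":-0.6,"ty":0,"tz":0,"ax":0,"ay":0,"az":0.05,"gripper":2.8},{"tx":-0.6,"ty":0,"tz":0,"ax":0,"ay":0,"az":0.05,"gripper":2.8}]'
python3 - <<'E'
from h import *
go([401.3+75*.959,344.4+75*.284,17],16.5)
sidecyl()
shot('side','side3.png')
b=cv2.imread('pics/side3.png')[110:260,200:400]
cv2.imwrite('pics/m3.png',cv2.resize(b,(800,600),interpolation=cv2.INTER_CUBIC))
E
```

```text
t: 4.5
tcp_pos: [0.4856, 0.376, 0.0173]
ee_rot: [-0.018, 1.0, 0.0, 0.0]
ft_force: [-0.7, -0.1, 0.4]
gripper_width: 0.327
gripper_force: 0.4
t 4.5 tcp [485.6 376.   17.3] theta 2.1 tilt [0. 0.] F [-0.7 -0.1  0.4] open 0.33 az -0.252 move after turn, cm [ 1.48 -0.64  0.03]
brass [256 163   9  15  88] ((501.58343505859375, 397.43365478515625), (18.336183547973633, 29.761075973510742), 10.57565689086914) z 0.0064434096173001665 0.03387696076473168
corners in tray u,v
 [[ 13.2  -9.8]
 [ 20.1 -38.7]
 [ 38.  -34.5]
 [ 31.1  -5.5]]
right wall u,v percentiles [[-0.6, -105.2], [66.3, -100.9], [76.0, -67.0]]
```

View pics/m3.png

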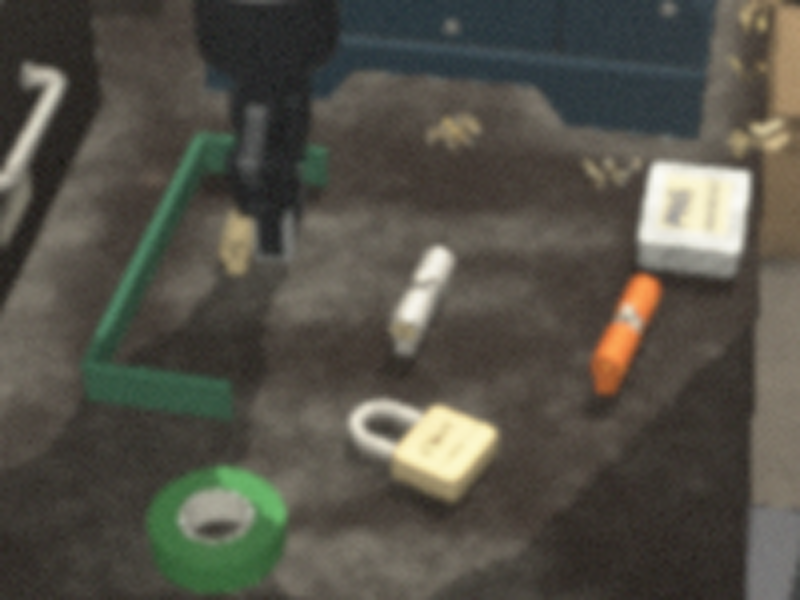

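The brass left end shows at (237,250), upright and inside the mouth. One last push, then back off and lift.

```bash
python3 -m handwheel '[{"tx":-0.5,"ty":0,"tz":0,"ax":0,"ay":0,"az":0.043,"gripper":2.8},{"tx":-0.5,"ty":0,"tz":0,"ax":0,"ay":0,"az":0.043,"gripper":2.8},{"tx":-0.4,"ty":0,"tz":0,"ax":0,"ay":0,"az":0,"gripper":2.8},{"tx":0,"ty":0,"tz":0,"ax":0,"ay":0,"az":0,"gripper":2.8},{"tx":1,"ty":0,"tz":0,"ax":0,"ay":0,"az":0,"gripper":2.8}]'
python3 -m handwheel '[{"tx":2,"ty":0,"tz":0,"ax":0,"ay":0,"az":0,"gripper":2.8},{"tx":0,"ty":0,"tz":-2.5,"ax":0,"ay":0,"az":0,"gripper":2.8},{"tx":0,"ty":0,"tz":-3.5,"ax":0,"ay":0,"az":0,"gripper":2.8},{"tx":3.5,"ty":0,"tz":-2,"ax":0,"ay":0,"az":0,"gripper":0},{"tx":3.5,"ty":0,"tz":0,"ax":0,"ay":0,"az":0,"gripper":0}]'
python3 -m handwheel '[{"tx":3.5,"ty":0,"tz":0,"ax":0,"ay":0,"az":0,"gripper":0},{"tx":3.5,"ty":0,"tz":0,"ax":0,"ay":0,"az":0,"gripper":0},{"tx":0,"ty":0,"tz":0,"ax":0,"ay":0,"az":0,"gripper":0}]'
python3 - <<'E'
from h import *
sidecyl()
p,W=cloud(); blobs(p,W)
go([0,0,0],-9.3)
E
```

```text
t: 5.02
tcp_pos: [0.4905, 0.3756, 0.0173]
ee_rot: [0.024, 1.0, 0.0, 0.001]
ft_force: [-0.2, 0.8, 0.4]
gripper_width: 0.329
gripper_force: 0.0
t: 5.43
tcp_pos: [0.4001, 0.3813, 0.1011]
ee_rot: [0.024, 1.0, 0.002, 0.002]
ft_force: [-0.4, 1.9, -0.7]
gripper_width: 0.057
gripper_force: 0.0
t: 5.68
tcp_pos: [0.3224, 0.3843, 0.0972]
ee_rot: [0.02, 1.0, -0.0, -0.001]
ft_force: [0.3, 1.0, 1.1]
gripper_width: 0.002
gripper_force: 0.0
brass [248 149  16  26 191] ((518.59814453125, 361.6226806640625), (21.437593460083008, 96.00645446777344), 2.278979778289795) z 0.006131729552167675 0.03044202642812366
corners in tray u,v
 [[  29.4  -10.2]
 [  37.9 -105.8]
 [  59.3 -103.9]
 [  50.8   -8.3]]
right wall u,v percentiles [[0.5, -105.3], [38.6, -101.4], [74.8, -69.9]]
[297  92 109  42] c [517.1 418.8] size [ 78.4 211. ] long-axis deg from +y -2.3 zmax 26.1 rgb [ 72 112  88] lo [474. 312.   9.] hi [559. 526.  28.]
[356 106  38   9] c [520.  372.7] size [16.  71.3] long-axis deg from +y -2.0 zmax 26.7 rgb [211 197 157] lo [511. 337.  11.] hi [528. 408.  31.]
[240 123  32  33] c [469.1 608. ] size [61.5 63.8] long-axis deg from +y 88.7 zmax 21.0 rgb [107 172 107] lo [437. 577.   9.] hi [501. 639.  24.]
[279 163  28  38] c [386.7 532.8] size [43.5 71.9] long-axis deg from +y 67.8 zmax 17.8 rgb [190 173 141] lo [347. 510.   9.] hi [420. 564.  20.]
[331 166  33  13] c [399.1 430.3] size [16.8 62.9] long-axis deg from +y -9.2 zmax 26.3 rgb [199 193 183] lo [386. 399.  15.] hi [412. 462.  31.]
[227 215  15  15] c [307.1 654.2] size [24.7 24.8] long-axis deg from +y 10.0 zmax 11.6 rgb [61 59 57] lo [294. 641.   9.] hi [321. 668.  14.]
[325 222  36  15] c [289.5 441.1] size [16.7 69. ] long-axis deg from +y -12.7 zmax 26.6 rgb [213 135  74] lo [275. 409.  12.] hi [303. 476.  31.]
t 5.78 tcp [327.6 384.1  97.6] theta -2.5 tilt [-0.  0.] F [0.6 0.3 0.7] open 0.0 az 0.119 move after turn, cm [ 26.12 -43.2    9.76]
```

Brass is fully inside the tray (centre u=45, v=-46 mm, aligned). Next I'll nudge nickel about 25 mm left along its length so it clears brass.

```bash
python3 -m handwheel '[{"tx":-2,"ty":0,"tz":0,"ax":0,"ay":0,"az":0,"gripper":0},{"tx":-2,"ty":0,"tz":0,"ax":0,"ay":0,"az":0,"gripper":0},{"tx":-2.2,"ty":-1.2,"tz":0,"ax":0,"ay":0,"az":0.117,"gripper":0},{"tx":0,"ty":0,"tz":2,"ax":0,"ay":0,"az":0,"gripper":0},{"tx":0,"ty":0,"tz":0,"ax":0,"ay":0,"az":0,"gripper":0}]'
python3 - <<'E'
from h import *
go([390.1,374.5,19],-9.2)
E
```

```text
t: 6.2
tcp_pos: [0.3914, 0.3669, 0.075]
ee_rot: [0.083, 0.997, -0.001, -0.001]
ft_force: [-1.1, -1.0, -1.0]
gripper_width: 0.002
gripper_force: 0.0
t 6.2 tcp [391.4 366.9  75. ] theta -9.6 tilt [-0.001 -0.003] F [-1.1 -1.  -1. ] open 0.0 az -0.006 move after turn, cm [0.25 0.73 5.6 ]
```

```bash
python3 -m handwheel '[{"tx":0.2,"ty":0,"tz":3,"ax":0,"ay":0,"az":0,"gripper":0},{"tx":0,"ty":0,"tz":1.8,"ax":0,"ay":0,"az":0,"gripper":0},{"tx":0,"ty":0.4,"tz":0.8,"ax":0,"ay":0,"az":0,"gripper":0},{"tx":0,"ty":0.5,"tz":0,"ax":0,"ay":0,"az":0,"gripper":0},{"tx":0,"ty":0.5,"tz":0,"ax":0,"ay":0,"az":0,"gripper":0}]'
python3 -m handwheel '[{"tx":0,"ty":0.4,"tz":0,"ax":0,"ay":0,"az":0,"gripper":0},{"tx":0,"ty":0.4,"tz":0,"ax":0,"ay":0,"az":0,"gripper":0},{"tx":0,"ty":0.4,"tz":0,"ax":0,"ay":0,"az":0,"gripper":0},{"tx":0,"ty":0.4,"tz":0,"ax":0,"ay":0,"az":0,"gripper":0},{"tx":0,"ty":0,"tz":0,"ax":0,"ay":0,"az":0,"gripper":0}]'
python3 - <<'E'
from h import *
go([390.1,374.5,19],-9.2)
p,W=cloud(); blobs(p,W,.34,.46,.36,.6)
sidecyl('nickel')
E
```

```text
t: 6.62
tcp_pos: [0.3912, 0.3839, 0.0219]
ee_rot: [0.082, 0.997, 0.0, -0.0]
ft_force: [-0.4, 0.5, 0.1]
gripper_width: -0.0
gripper_force: 0.0
t: 7.03
tcp_pos: [0.3939, 0.3999, 0.0217]
ee_rot: [0.082, 0.997, 0.0, 0.0]
ft_force: [0.0, -0.9, -1.0]
gripper_width: 0.001
gripper_force: 0.0
t 7.03 tcp [393.9 399.9  21.7] theta -9.4 tilt [0.001 0.001] F [ 0.  -0.9 -1. ] open 0.0 az -0.004 move after turn, cm [-0.03 -2.57  0.27]
[260 143  12  12] c [449.7 588.9] size [18.8 23.6] long-axis deg from +y 5.8 zmax 20.7 rgb [ 67 111  68] lo [439. 578.   9.] hi [460. 600.  22.]
[279 163  28  38] c [386.6 532.7] size [43.6 71.8] long-axis deg from +y 67.1 zmax 17.8 rgb [200 188 152] lo [347. 510.   9.] hi [420. 564.  21.]
[323 165  15  10] c [404.7 462.8] size [16.6 28.8] long-axis deg from +y -9.8 zmax 24.9 rgb [141 135 127] lo [396. 450.  14.] hi [414. 477.  26.]
nickel [296 177  17  25 170] ((398.9323425292969, 440.3837585449219), (74.99957275390625, 16.83758544921875), 80.53382873535156) z 0.006144644517391273 0.030752363103403346
corners in tray u,v
 [[-91.7 -20.5]
 [-75.  -22.5]
 [-66.3  52. ]
 [-83.   54. ]]
right wall u,v percentiles [[0.8, -105.3], [40.2, -101.3], [75.8, -68.5]]
```

```bash
python3 -m handwheel '[{"tx":0,"ty":0.4,"tz":0,"ax":0,"ay":0,"az":0,"gripper":0},{"tx":0,"ty":0.4,"tz":0,"ax":0,"ay":0,"az":0,"gripper":0},{"tx":0,"ty":0.3,"tz":0,"ax":0,"ay":0,"az":0,"gripper":0},{"tx":0,"ty":0,"tz":0,"ax":0,"ay":0,"az":0,"gripper":0},{"tx":0,"ty":-1.5,"tz":0,"ax":0,"ay":0,"az":0,"gripper":0}]'
python3 -m handwheel '[{"tx":0,"ty":0,"tz":-3,"ax":0,"ay":0,"az":0,"gripper":0},{"tx":0,"ty":0,"tz":-3,"ax":0,"ay":0,"az":0,"gripper":2.8},{"tx":3,"ty":0,"tz":0,"ax":0,"ay":0,"az":0,"gripper":2.8},{"tx":3,"ty":0,"tz":0,"ax":0,"ay":0,"az":0,"gripper":2.8},{"tx":0,"ty":0,"tz":0,"ax":0,"ay":0,"az":0,"gripper":2.8}]'
python3 - <<'E'
from h import *
p,W=cloud(); blobs(p,W,.34,.46,.36,.6)
sidecyl('nickel')
T=np.radians(-9.4); n=np.array([np.cos(T),np.sin(T)])
go([*(np.array([403.3,456])-31*n),17],-9.4)
E
```

```text
t: 7.55
tcp_pos: [0.393, 0.3974, 0.0214]
ee_rot: [0.081, 0.997, 0.001, 0.0]
ft_force: [-0.6, -0.0, 0.3]
gripper_width: 0.002
gripper_force: 0.0
t: 7.97
tcp_pos: [0.3289, 0.4062, 0.0816]
ee_rot: [0.08, 0.997, 0.0, -0.001]
ft_force: [-0.4, 0.1, -0.1]
gripper_width: 0.325
gripper_force: 0.0
[260 143  12  12] c [449.4 589. ] size [19.4 22.7] long-axis deg from +y 3.8 zmax 20.6 rgb [ 97 164  98] lo [439. 578.  11.] hi [460. 600.  22.]
[279 163  28  38] c [386.5 532.7] size [43.8 71.7] long-axis deg from +y 67.0 zmax 17.8 rgb [194 179 145] lo [347. 510.   9.] hi [420. 564.  20.]
[318 164  32  13] c [403.6 456.5] size [16.8 62.6] long-axis deg from +y -9.6 zmax 26.8 rgb [201 194 185] lo [391. 426.  16.] hi [416. 487.  31.]
nickel [293 179  17  26 178] ((401.0312194824219, 456.32830810546875), (64.26746368408203, 16.250526428222656), 81.00599670410156) z 0.006629503828462391 0.030890542041185798
corners in tray u,v
 [[-89.3   0.7]
 [-73.1  -1. ]
 [-66.2  62.8]
 [-82.3  64.6]]
right wall u,v percentiles [[-0.1, -105.7], [39.7, -100.8], [75.5, -70.2]]
t 8.07 tcp [333.  405.3  81.5] theta -9.3 tilt [0. 0.] F [ 0.5 -0.3 -0.1] open 0.33 az 0.001 move after turn, cm [-3.01  6.15  6.45]
```

```bash
python3 -m handwheel '[{"tx":-1.5,"ty":3.1,"tz":0,"ax":0,"ay":0,"az":0,"gripper":2.8},{"tx":-1.5,"ty":3.1,"tz":1,"ax":0,"ay":0,"az":0,"gripper":2.8},{"tx":0,"ty":0,"tz":2,"ax":0,"ay":0,"az":0,"gripper":2.8},{"tx":0,"ty":0,"tz":2,"ax":0,"ay":0,"az":0,"gripper":2.8},{"tx":0,"ty":0,"tz":1.4,"ax":0,"ay":0,"az":0,"gripper":2.8}]'
python3 -m handwheel '[{"tx":-0.4,"ty":0,"tz":0,"ax":0,"ay":0,"az":0,"gripper":2.8},{"tx":-0.4,"ty":0,"tz":0,"ax":0,"ay":0,"az":0,"gripper":2.8},{"tx":-0.4,"ty":0,"tz":0,"ax":0,"ay":0,"az":0,"gripper":2.8},{"tx":-0.5,"ty":0,"tz":0,"ax":0,"ay":0,"az":0,"gripper":2.8},{"tx":-0.5,"ty":0,"tz":0,"ax":0,"ay":0,"az":0,"gripper":2.8}]'
python3 -m handwheel '[{"tx":-0.6,"ty":0,"tz":0,"ax":0,"ay":0,"az":-0.04,"gripper":2.8},{"tx":-0.6,"ty":0,"tz":0,"ax":0,"ay":0,"az":-0.04,"gripper":2.8},{"tx":-0.6,"ty":0,"tz":0,"ax":0,"ay":0,"az":-0.04,"gripper":2.8},{"tx":-0.6,"ty":0,"tz":0,"ax":0,"ay":0,"az":-0.04,"gripper":2.8},{"tx":-0.6,"ty":0,"tz":0,"ax":0,"ay":0,"az":0,"gripper":2.8}]'
python3 - <<'E'
from h import *
go([0,0,17],-2.8)
p,W=cloud(); blobs(p,W,.34,.48,.36,.58)
sidecyl('nickel')
E
```

```text
t: 8.48
tcp_pos: [0.3743, 0.4602, 0.0153]
ee_rot: [0.083, 0.997, -0.001, -0.0]
ft_force: [0.5, 0.1, -1.2]
gripper_width: 0.326
gripper_force: 0.0
t: 8.9
tcp_pos: [0.396, 0.4572, 0.0176]
ee_rot: [0.082, 0.997, 0.0, 0.0]
ft_force: [-0.1, 0.3, -0.7]
gripper_width: 0.329
gripper_force: 0.3
t: 9.32
tcp_pos: [0.426, 0.4546, 0.0176]
ee_rot: [0.002, 1.0, 0.0, 0.0]
ft_force: [-1.0, -0.4, 1.3]
gripper_width: 0.321
gripper_force: 0.7
t 9.32 tcp [426.  454.6  17.6] theta -0.2 tilt [0. 0.] F [-1.  -0.4  1.3] open 0.32 az 0.046 move after turn, cm [ 40.33 -47.48   0.06]
[279 163  28  38] c [386.7 532.8] size [43.7 71.8] long-axis deg from +y 67.6 zmax 17.7 rgb [226 215 176] lo [347. 510.   9.] hi [420. 564.  21.]
nickel [275 188   8  12  54] ((445.7249755859375, 472.5871276855469), (14.798531532287598, 25.817428588867188), 7.5055437088012695) z 0.013777445561030222 0.02834996788179156
corners in tray u,v
 [[-43.5  61.6]
 [-38.8  36.2]
 [-24.3  38.8]
 [-28.9  64.2]]
right wall u,v percentiles [[19.1, -105.1], [56.6, -100.8], [75.2, -69.0]]
```

```bash
python3 -m handwheel '[{"tx":-0.6,"ty":0.05,"tz":0,"ax":0,"ay":0,"az":0,"gripper":2.8},{"tx":-0.6,"ty":0.05,"tz":0,"ax":0,"ay":0,"az":0,"gripper":2.8},{"tx":-0.6,"ty":0.05,"tz":0,"ax":0,"ay":0,"az":0,"gripper":2.8},{"tx":-0.6,"ty":0.05,"tz":0,"ax":0,"ay":0,"az":0,"gripper":2.8},{"tx":-0.6,"ty":0.05,"tz":0,"ax":0,"ay":0,"az":0,"gripper":2.8}]'
python3 -m handwheel '[{"tx":-0.6,"ty":0,"tz":0,"ax":0,"ay":0,"az":0,"gripper":2.8},{"tx":-0.6,"ty":0,"tz":0,"ax":0,"ay":0,"az":0,"gripper":2.8},{"tx":-0.6,"ty":0,"tz":0,"ax":0,"ay":0,"az":0,"gripper":2.8},{"tx":-0.6,"ty":0,"tz":0,"ax":0,"ay":0,"az":0,"gripper":2.8},{"tx":-0.6,"ty":0,"tz":0,"ax":0,"ay":0,"az":0,"gripper":2.8}]'
python3 - <<'E'
from h import *
go([0,0,17],-2.8)
sidecyl('nickel')
shot('side','side4.png')
b=cv2.imread('pics/side4.png')[110:260,200:400]
cv2.imwrite('pics/m4.png',cv2.resize(b,(800,600),interpolation=cv2.INTER_CUBIC))
E
```

```text
t: 9.83
tcp_pos: [0.4558, 0.4572, 0.0173]
ee_rot: [0.002, 1.0, -0.0, -0.0]
ft_force: [-1.0, -0.9, 1.0]
gripper_width: 0.326
gripper_force: 0.9
t: 10.25
tcp_pos: [0.4858, 0.457, 0.0173]
ee_rot: [0.002, 1.0, -0.0, -0.0]
ft_force: [-1.3, 0.3, 1.3]
gripper_width: 0.326
gripper_force: 0.9
t 10.25 tcp [485.8 457.   17.3] theta -0.3 tilt [-0. -0.] F [-1.3  0.3  1.3] open 0.33 az 0.044 move after turn, cm [ 4.629e+01 -4.802e+01  3.000e-02]
nickel [247 187   9   9  49] ((501.908447265625, 478.14892578125), (18.970064163208008, 19.63803482055664), 1.6194591522216797) z 0.016520591058646117 0.03282319542478607
corners in tray u,v
 [[11.8 67.6]
 [13.3 48. ]
 [32.2 49.4]
 [30.7 69. ]]
right wall u,v percentiles [[-1.3, -104.8], [10.1, -101.2], [75.1, -67.5]]
```

View pics/m4.png

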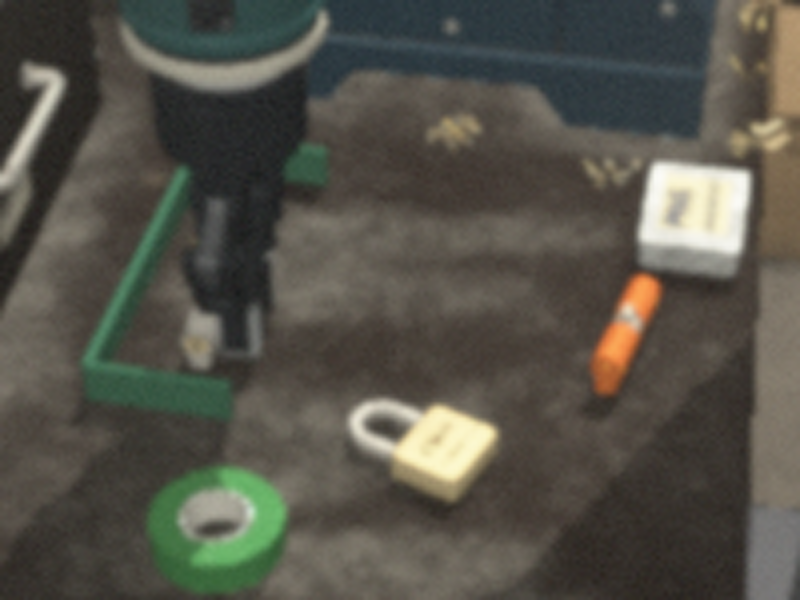

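The nickel cylinder at (200,340) is upright and inside the mouth, clear of the left wall. One more 1.4 cm push, then retreat.

```bash
python3 -m handwheel '[{"tx":-0.5,"ty":0,"tz":0,"ax":0,"ay":0,"az":0.02,"gripper":2.8},{"tx":-0.5,"ty":0,"tz":0,"ax":0,"ay":0,"az":0.02,"gripper":2.8},{"tx":-0.4,"ty":0,"tz":0,"ax":0,"ay":0,"az":0,"gripper":2.8},{"tx":0,"ty":0,"tz":0,"ax":0,"ay":0,"az":0,"gripper":2.8},{"tx":1,"ty":0,"tz":0,"ax":0,"ay":0,"az":0,"gripper":2.8}]'
python3 -m handwheel '[{"tx":2,"ty":0,"tz":0,"ax":0,"ay":0,"az":0,"gripper":2.8},{"tx":1,"ty":0,"tz":-2,"ax":0,"ay":0,"az":0,"gripper":2.8},{"tx":0,"ty":0,"tz":-4,"ax":0,"ay":0,"az":0,"gripper":2.8},{"tx":3.5,"ty":0,"tz":-2,"ax":0,"ay":0,"az":0,"gripper":2.8},{"tx":3.5,"ty":0,"tz":-2,"ax":0,"ay":0,"az":0,"gripper":2.8}]'
python3 -m handwheel '[{"tx":3.5,"ty":0,"tz":0,"ax":0,"ay":0,"az":0,"gripper":2.8},{"tx":1,"ty":0,"tz":0,"ax":0,"ay":0,"az":0,"gripper":2.8},{"tx":0,"ty":0,"tz":0,"ax":0,"ay":0,"az":0,"gripper":2.8},{"tx":0,"ty":0,"tz":0,"ax":0,"ay":0,"az":0,"gripper":2.8},{"tx":0,"ty":0,"tz":0,"ax":0,"ay":0,"az":0,"gripper":2.8}]'
python3 - <<'E'
from h import *
p,W=cloud(); blobs(p,W)
go([0,0,17],-2.8)
E
```

```text
t: 10.77
tcp_pos: [0.4909, 0.4563, 0.0173]
ee_rot: [0.023, 1.0, -0.0, 0.001]
ft_force: [1.4, 0.0, 1.0]
gripper_width: 0.331
gripper_force: 0.0
t: 11.18
tcp_pos: [0.389, 0.4613, 0.1188]
ee_rot: [0.023, 1.0, 0.001, 0.001]
ft_force: [-1.4, 1.7, 0.7]
gripper_width: 0.331
gripper_force: 0.0
t: 11.6
tcp_pos: [0.3448, 0.4634, 0.1171]
ee_rot: [0.023, 1.0, -0.0, 0.0]
ft_force: [0.8, 0.3, -0.4]
gripper_width: 0.327
gripper_force: 0.0
[297  92 109  43] c [516.8 418.5] size [ 79.4 211.1] long-axis deg from +y -2.8 zmax 26.3 rgb [ 72 112  88] lo [472. 312.   9.] hi [559. 526.  28.]
[316 107  33   9] c [520.7 456.3] size [16.1 62.9] long-axis deg from +y -3.3 zmax 27.1 rgb [200 194 184] lo [511. 425.  13.] hi [529. 488.  31.]
[356 106  38   9] c [520.2 372.8] size [16.  71.6] long-axis deg from +y -2.1 zmax 27.4 rgb [210 197 157] lo [511. 337.  14.] hi [528. 409.  30.]
[240 123  32  33] c [469.3 608.1] size [62.1 64. ] long-axis deg from +y 88.6 zmax 20.9 rgb [107 172 107] lo [437. 577.   9.] hi [501. 639.  23.]
[282 163  16  23] c [401.  543.5] size [10.7 48.7] long-axis deg from +y 62.8 zmax 16.8 rgb [206 197 173] lo [377. 528.  10.] hi [420. 558.  18.]
[228 215  17  15] c [308.1 650.8] size [24.8 33. ] long-axis deg from +y 17.1 zmax 11.5 rgb [63 61 59] lo [293. 634.   9.] hi [321. 666.  13.]
t 11.65 tcp [345.1 463.3 117. ] theta -2.6 tilt [ 0. -0.] F [-0.2 -0.6 -0.6] open 0.33 az 0.003 move after turn, cm [ 32.21 -47.96  10.  ]
```

Both are inside (x 511–529 against mouth ~477 and back wall ~549), and the bystanders measured so far have not moved.

```bash
python3 -c "
from bench import arm
print(arm.job_done())"
```

```text
the job is handed in; nothing more can be done
None
```

Both lock cylinders were pushed upright and completely into the green tray, in about 12 s, and the job is handed in; the tape and padlock did not move, and the tin, last seen in place, was hidden by the arm in the final picture.

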